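Hold the mixer's power supply level over its bay

ROBOT

A 7-joint arm with a two-finger parallel gripper is mounted at the origin on the work surface. World frame = base frame: x ahead of the robot, y to its left, z up, the work surface at z = 0. Lengths are in m, angles in rad, forces in N, time in s.
With the tool pointing down it reaches from about 0.425 to 0.825 m from the base axis. Payload 3.6 kg.
Tool frame: the origin (TCP) lies at the very end of the fingers, on their centre line; the grasp point (between the pads) lies 19 mm behind it; z points along the fingers, y is the line along which they close (so a half turn about z gives the same grasp; the last joint's range is limited). The gripper opens to 85 mm and grips with 20 to 120 N. Pads are 22 mm wide; open, the fingers measure 114 mm over their backs; the gripper's body (76 mm by 85 mm) begins 54 mm behind the grasp point. The pads swing forward as they close: fully open they stand 13 mm farther back than shut.
Start: joints at [1.218, 0.615, -0.013, 1.423, 0.008, 1.103, -0.04], TCP at [0.209, -0.616, 0.231] pointing down, gripper open.
Joint ranges: [-3.12, 3.12], [-0.3, 2.06], [-1.34, 1.32], [0.26, 2.42], [-1.36, 4.5], [0.01, 1.98], [-2.84, 2.84]. Speed limits (rad/s): [2.79, 2.79, 3.14, 3.14, 3.14, 3.14, 3.14].

INTERFACE

Orientations are given as [roll, pitch, yaw] about the fixed x, y, z axes, in that order (R = Rz(yaw) Ry(pitch) Rx(roll)).
In Python, from cell import * gives the robot as it stands. Calls block until the motion is done:
- move_to(position, orientation): joint-space move of the TCP to a pose.
- servo_line(position, orientation=None, v=0.15): straight line of the TCP; orientation=None keeps the orientation; v is the mean speed in m/s.
- set_joints(angles): joint-space move.
- set_gripper(opening, newtons=None): finger opening in m; newtons is the grip in N (None keeps the last); returns when the fingers have stopped.
- pause(seconds).
- ik(position, orientation): joint angles nearest the present ones, or None.
- sense(): the state.
- capture(name): name is "scene" or "top"; returns the picture (400x640x3 uint8, blue, green, red); there is no depth.
- camera_params(name): a dict with "fx", "fy", "cx", "cy" (pixels), "R" (3x3) and "t" (3): a world point X has camera coordinates R X + t. Camera axes: x right, y down, z forward; pixel columns grow to the right and rows downward; lengths in m; the calibration is good to about 2 mm. A picture is of the moment at which its call begins. camera_params takes no time and is no camera call.
A pose or a line that the arm cannot do raises MotionError and nothing moves.
- close_job(): hands the job in; it is judged then, once.
Trained networks look in the newest picture that a camera, given by its name, has taken for a name from the list of things; names that differ only in an ending like _2 or _b are one class to them, and where a whole thing is asked for, a point or a joint stands for the part that bears it (a point fixed in the world has none). Each returns a list of dicts, best first, with "conf" (0 to 1); they miss things now and then, are a little off and sometimes report something else, mostly with a low value. They report only what shows in the picture. A call takes as long as a camera call.
- recognise(camera, target): "location" ([x, y, z] in m, in world coordinates, good to about 4 mm: the middle of the surface that is visible of it).
- regions_of(camera, target): "mask" (400x640 bool, what is visible of it).
The state is a dict: "clock": time; "q": joint angles; "joint_velocities": joint speeds; "joint_efforts": joint torques, N m; "ee_pos": TCP position; "orientation": TCP orientation; "wrist_force": force on the tool from outside, world axes, zero at the start; "ft_torque": the same for the moment, N m; "width": finger opening in m; "gripper_force": force on a finger pad.
Only numpy, scipy, OpenCV 4.12 (cv2) and the standard library are available. Lean on these libraries where they do the work, as an engineer would, in place of code of your own. Each camera call takes 0.05 s, during which the arm holds its last target. There are 200 camera calls.

TASK

The power supply's heavy transformer is hidden somewhere off-centre under its cover: heft the supply to feel where it balances, then take it by that balance point and hold it level about 5 cm above its four mounting posts in the open mixer case, its screw-terminal end at the mains-socket end, so that I can plug in the wires underneath. The job ends with you still holding it there, steady. Never let the supply tip over, keep the supply and the gripper off the case, and do not knock the other things about.

Things in the scene. Friction and masses are not known exactly. Their poses are not given: they have to be found in the camera images.
- psu: power supply on the mat: bright metal cover with vent slots, 54 wide (x) x 220 long (y) x 48 high, flat parallel sides; 3 thick, 18 long flange at each end; black screw-terminal block 26 x 14 x 20 high on the +y flange. Origin: centre of underside, z up. 0.65 to 0.9 kg; balance point on its centre line, up to 70 from the middle to either end along y, fixed, not visible, only felt
- psu_terminal_end (a point): centre of the flange at the supply's screw-terminal end, midway between its two screw holes, on the underside: 119 from the supply's middle along its +y
- psu_plain_end (a point): the same point at the supply's other (plain) end: 119 from the middle along -y
- case: open mixer case, fixed: dark steel tray 230 (x) x 320 (y), walls 3 thick, 45 high, all parts inside lower; green circuit board on its far (+x) side, empty supply bay with four brass posts along the near (-x) side, black mains socket 30 wide through the +y end wall in line with the bay. Origin: centre of underside, z up
- seat_socket_end (a point): point midway between the two brass posts at the mains-socket end of the bay, at the height of the post tops (22 above the table): x -62, y +119 in the case's frame. Posts are 8 across and stand 20 to either side of it in x
- seat_plain_end (a point): the same point between the two posts at the other end of the bay: x -62, y -119 in the case's frame
- screwdriver: black-handled screwdriver, 200 long, lying beside the supply; origin at its middle, underside (leave alone)
- screw_dish: round steel dish for screws, 76 across, 22 high, beside the supply; origin under its centre (leave alone)
- pliers: long-nose pliers with dark grips, about 190 long, lying on the robot's side of the case; origin near the pivot (leave alone)
- heatsink: loose finned aluminium heat sink 50 x 80 x 32, on the robot's side of the case; origin under its centre (leave alone)
- multimeter: grey hand multimeter 78 x 150 x 40, lying beyond the supply; origin under its centre (leave alone)
- spool: standing steel-grey solder spool, 56 across, 40 high, beside the supply; origin under its centre (leave alone)
- flux_jar: standing brown glass jar with white lid, 60 across, 75 high, beyond the gap between supply and case; origin under its centre (leave alone)

How it is judged:
On the way:
1. the supply is up off the mat, level, held by its balance point (height (world z) of each of psu_terminal_end, psu_plain_end above 0.03 m and angle between psu's own z axis and vertical below 0.1 rad and contact force between psu and the fingers above 3 N and horizontal distance between the grasp point and psu_core_c0 below 0.022 m), for 0.2 s.
At the end, for the whole second after the job is handed in: Held by the gripper alone, still, level within 4 degrees, the grasp about 15 mm or less from the balance point as seen from above; each flange centre within 15 mm sideways of its bay end (terminals at the mains socket) and 30 to 80 mm above the post tops (horizontal distance between psu_terminal_end and seat_socket_end below 0.015 m and z of psu_terminal_end in the frame of seat_socket_end between 0.03 and 0.08 m and horizontal distance between psu_plain_end and seat_plain_end below 0.015 m and z of psu_plain_end in the frame of seat_plain_end between 0.03 and 0.08 m and angle between psu's own z axis and vertical below 0.07 rad and contact force between psu and the fingers above 3 N and horizontal distance between the grasp point and psu_core_c0 below 0.022 m and contact force between psu and case below 0.2 N and contact force between psu and table below 0.2 N and linear speed of psu below 0.02 m/s and angular speed of psu below 0.1 rad/s); the arm keeps its last pose, push and grip.
It fails at once if the supply tips more than 20 degrees (angle between psu's own z axis and vertical above 0.35 rad).
It fails at once if the supply or the robot bumps the case (contact force between any of psu, the fingers, the arm and case above 2 N).
It fails at once if another thing on the bench is moved more than 3 cm (distance of any of screwdriver, screw_dish, pliers, heatsink, multimeter, spool, flux_jar from where it was at the start of the episode above 0.03 m).
It also fails if it takes over 46 s, if anything falls off the work surface, if the arm or the gripper's body presses on something with over 40 N, if the wrist force passes 120 N, or if a joint passes its speed limit or range.

## Working session

There is one attempt and no reset: what is moved stays moved. The work goes in short steps, each a Python script; the robot and the scene stay as the last script left them, time stands still between calls to the robot, and variables do not carry over. Pictures are saved under pics/ and viewed, at most 10 in all, crops included, and the job is handed in when it is done.

```bash
mkdir -p pics; ls
python3 - <<'E'
from cell import *
import cv2
for n in ("scene","top"):
    im=capture(n); cv2.imwrite(f"pics/{n}0.png",im)
    p=camera_params(n); print(n,p)
for t in ["psu","psu_terminal_end","psu_plain_end","case","seat_socket_end","seat_plain_end","screwdriver","screw_dish","pliers","heatsink","multimeter","spool","flux_jar"]:
    for c in ("top","scene"):
        r=recognise(c,t)
        print(t,c,[(round(d["conf"],2),[round(float(v),3) for v in d["location"]]) for d in r[:2]])
s=sense();print(s)
E
```

```text
pics
scene {'fx': 470.9778687805668, 'fy': 470.9778687805668, 'cx': 321.3192325688303, 'cy': 203.5135190357297, 'R': array([[-0.12793909,  0.99173284,  0.00987688],
       [ 0.6212368 ,  0.08789805, -0.77867758],
       [-0.77310829, -0.09348742, -0.62734654]]), 't': array([ 0.08604849, -0.32793088,  1.59488998])}
top {'fx': 389.4945689904022, 'fy': 389.4945689904022, 'cx': 322.26226572578577, 'cy': 194.88506468692674, 'R': array([[-0.00271851, -0.9998587 , -0.01658905],
       [-0.98408636,  0.00562229, -0.17760185],
       [ 0.17767003,  0.01584225, -0.98396259]]), 't': array([8.68338320e-04, 5.88723919e-01, 9.34070308e-01])}
psu top [(0.73, [0.573, -0.214, 0.047]), (0.59, [0.455, -0.308, 0.011])]
psu scene [(0.59, [0.589, -0.216, 0.041])]
psu_terminal_end top [(0.6, [0.57, -0.216, 0.048]), (0.27, [0.616, 0.256, 0.009])]
psu_terminal_end scene [(0.89, [0.594, -0.218, 0.044])]
psu_plain_end top [(0.85, [0.572, -0.218, 0.049])]
psu_plain_end scene [(0.61, [0.594, -0.217, 0.041])]
case top [(0.61, [0.614, 0.259, 0.01]), (0.52, [0.75, -0.031, 0.077])]
case scene [(0.6, [0.615, 0.262, 0
[... 1069 characters left out ...]
.61492508, -0.01259256,  1.42341858,  0.00811051,
        1.1033779 , -0.04042242]), 'joint_velocities': array([ 8.85949060e-04,  1.39474156e-03, -1.03756952e-03,  1.51249475e-03,
        8.91804785e-04,  2.44457268e-04,  7.61618454e-06]), 'joint_efforts': array([ 8.55647636e-05, -4.69094932e+01,  2.59024724e-01, -1.71336865e+01,
        1.00235749e-02,  1.69230811e-03,  1.90495530e-05]), 'ee_pos': array([ 0.20865061, -0.61556841,  0.23127477]), 'orientation': array([-3.14151352e+00, -2.10738954e-05,  3.26795609e-01]), 'wrist_force': array([ 0.27737447, -0.02617038,  0.23346099]), 'ft_torque': array([ 0.00392897, -0.02686678,  0.0034213 ]), 'gripper_force': 0.0, 'width': 0.08511143528449802}
```

View pics/top0.png

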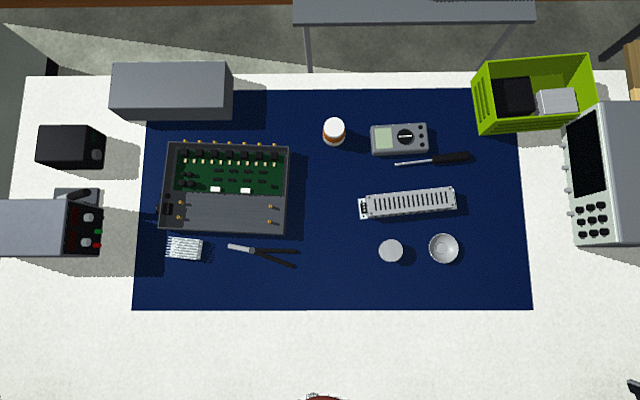

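View pics/scene0.png

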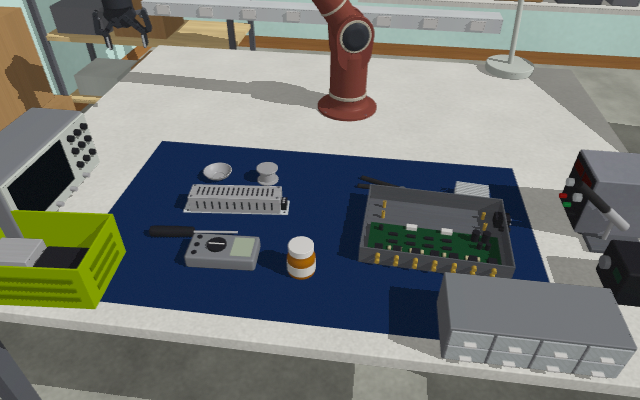

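The top view shows the supply at about (408,202), with its black terminal block at the left end (363,208), which is +y. The case is at about (225,188), with the mains socket at its left end (167,209) and brass posts near (180,203), (180,219), (268,206) and (278,221). I'll fit the model silhouettes to the masks.

```bash
cat > fit.py <<'E'
import numpy as np, cv2
from scipy.optimize import minimize
from cell import *
def box(cx,cy,sx,sy,z0,z1):
    return [[cx+a*sx/2,cy+b*sy/2,z] for a in(-1,1) for b in(-1,1) for z in(z0,z1)]
PSU=[box(0,0,.054,.220,0,.048),box(0,0,.054,.256,0,.003),box(0,.119,.026,.014,.003,.023)]
CASE=[box(0,0,.230,.320,0,.045)]
def proj(X,p):
    c=np.asarray(X)@p["R"].T+p["t"]; return np.c_[p["fx"]*c[:,0]/c[:,2]+p["cx"],p["fy"]*c[:,1]/c[:,2]+p["cy"]]
def world(X,s):
    c,n=np.cos(s[2]),np.sin(s[2]); X=np.asarray(X)
    return np.c_[c*X[:,0]-n*X[:,1]+s[0],n*X[:,0]+c*X[:,1]+s[1],X[:,2]+(s[3] if len(s)>3 else 0)]
def sil(parts,s,p):
    m=np.zeros((1600,2560),np.uint8)
    for b in parts:
        cv2.fillConvexPoly(m,cv2.convexHull(((proj(world(b,s),p)+.5)*4*16).astype(np.int32)),255,shift=4)
    return cv2.resize(m,(640,400),interpolation=cv2.INTER_AREA)/255.
def fit(parts,s0,masks):
    def f(u):
        s=np.array(u)/[100,100,20]
        return sum(np.abs(sil(parts,s,camera_params(c))-m).sum()/m.sum() for c,m in masks)
    best=None
    u0=np.array(s0)*[100,100,20]
    r=minimize(f,u0,method="Nelder-Mead",options=dict(initial_simplex=u0+np.array([[0,0,0],[1,0,0],[0,1,0],[0,0,1.5]]),maxiter=120))
    return r.x/[100,100,20],r.fun
E
python3 - <<'E'
from fit import *
ms={}
for c in ("top","scene"):
    im=capture(c)
    for t in ("psu","case"):
        r=regions_of(c,t)
        exp=[.58,-.216,.04] if t=="psu" else [.615,.26,.01]
        e=proj([exp],camera_params(c))[0]
        r=[d for d in r if np.hypot(*(np.argwhere(d["mask"]).mean(0)[::-1]-e))<40]
        ms[c,t]=r[0]["mask"].astype(float); print(c,t,r[0]["conf"],ms[c,t].sum())
np.savez("masks.npz",**{f"{a}_{b}":m for (a,b),m in ms.items()})
for t,P,s0 in (("psu",PSU,[.575,-.216,.1]),("case",CASE,[.615,.26,-.04])):
    for cs in (("top",),("scene",),("top","scene")):
        s,f=fit(P,s0,[(c,ms[c,t]) for c in cs]); print(t,cs,s.round(4),round(f,3))
    c=capture("top")
    if t=="psu": sp=s
    else: sc=s
im=cv2.resize(capture("top")[110:290,140:480],None,fx=2.35,fy=2.35)
def dr(X,col):
    for u,v in proj(X,camera_params("top")): cv2.circle(im,(int((u-140+.5)*2.35),int((v-110+.5)*2.35)),2,col,-1)
for b in PSU: dr(world(b,sp),(0,0,255))
for b in CASE: dr(world(b,sc),(0,0,255))
dr(world([[-.062+a*.02,b*.119,.022] for a in(-1,1) for b in (-1,1)],sc),(255,255,0))
cv2.imwrite("pics/fit.png",im)
E
```

```text
top psu 0.69 2208.0
top case 0.96 11256.0
scene psu 0.8 2761.0
scene case 0.58 11738.0
psu ('top',) [ 0.5749 -0.2253  0.1034] 0.04
psu ('scene',) [ 0.5703 -0.2249  0.1045] 0.052
psu ('top', 'scene') [ 0.5738 -0.225   0.0993] 0.131
case ('top',) [ 0.6163  0.2525 -0.0525] 0.02
case ('scene',) [ 0.6107  0.2524 -0.0458] 0.032
case ('top', 'scene') [ 0.6147  0.2529 -0.0549] 0.074
```

View pics/fit.png

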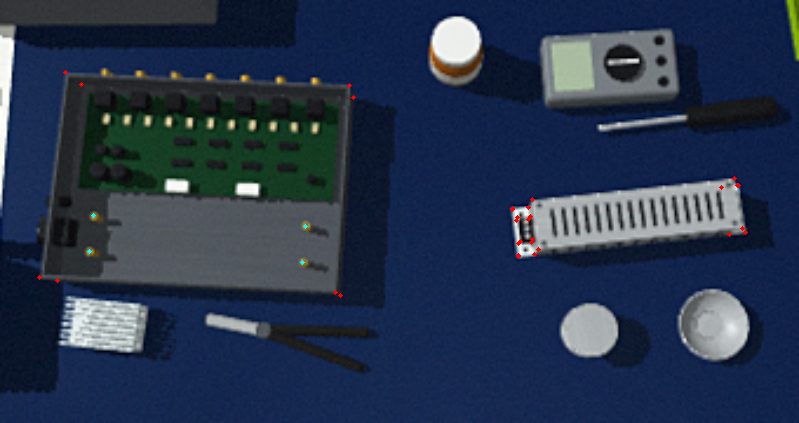

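The fit lands on the supply and case corners and on all four posts (cyan), so the poses are good: supply at (0.5735, -0.225), yaw 0.102, and case at (0.6145, 0.2525), yaw -0.05. Next I'll grip the supply at its middle and heft it just a few mm.

```bash
cat > h.py <<'E'
from fit import *
P=np.array([.5735,-.225,.102]); C=np.array([.6145,.2525,-.050])
def at(s,x,y): return world([[x,y,0]],s)[0,:2]
def st(tag):
    s=sense(); print(tag,round(s["clock"],2),"p",s["ee_pos"].round(4),"o",s["orientation"].round(3),"F",s["wrist_force"].round(2),"M",s["ft_torque"].round(3),"w",round(s["width"],4),"g",round(s["gripper_force"],1)); return s
def avg(n=5):
    L=[]
    for _ in range(n): s=sense(); L.append(np.r_[s["wrist_force"],s["ft_torque"]]); pause(.04)
    return np.mean(L,0)
E
python3 - <<'E'
from h import *
for k in (1,-1):
    q=[ik([*at(P,0,0),.15],[np.pi,0,P[2]+k*np.pi/2]), ik([*at(C,-.062,0),.15],[np.pi,0,C[2]+k*np.pi/2])]
    print(k,[None if a is None else np.round(a,2) for a in q])
k=1 if q is None else None
def q7(k):
    a=ik([*at(P,0,0),.15],[np.pi,0,P[2]+k*np.pi/2]);return 9 if a is None else abs(a[6])
k=min((1,-1),key=q7); open("k.txt","w").write(str(k)); print("k",k)
o=[np.pi,0,P[2]+k*np.pi/2]
move_to([*at(P,0,0),.15],o); 
servo_line([*at(P,0,0),.012],o,v=.1); st("down")
set_gripper(.05,110); pause(.2); s=st("grip"); b=avg()
x,y,z=s["ee_pos"]
servo_line([x,y,z+.006],v=.02); pause(.4); st("lift6"); d=avg()-b; print("d",d.round(3))
u=np.array([-np.sin(P[2]),np.cos(P[2])]); W=-d[2]
print("W",W,"offset along psu y",u@np.array([d[4],-d[3]])/W)
c=capture("top"); cv2.imwrite("pics/h1.png",c)
E
```

```text
1 [array([ 0.56,  0.67, -0.37,  1.62,  0.29,  0.91,  0.19]), array([-0.06,  0.73, -0.71,  1.63,  0.55,  0.99, -1.  ])]
-1 [array([ 0.09,  0.68,  0.42,  1.63, -0.33,  0.9 , -2.4 ]), array([ 0.13,  0.91, -1.15,  1.63,  0.88,  1.21,  1.87])]
k 1
down 5.33 p [ 0.5741 -0.2252  0.0127] o [3.140e+00 1.000e-03 1.673e+00] F [-0.38  0.17 -0.66] M [ 0.019 -0.007  0.011] w 0.0857 g 0.0
grip 5.93 p [ 0.5733 -0.2253  0.0129] o [-3.141e+00  1.000e-03  1.673e+00] F [-1.22 -0.27  4.94] M [-0.009  0.608  0.024] w 0.0526 g 117.3
lift6 7.03 p [ 0.5733 -0.2253  0.0188] o [ 3.142 -0.     1.673] F [-1.03  0.11 -8.12] M [-0.17  -0.018 -0.024] w 0.0526 g 116.2
d [ 1.2190e+00  7.0000e-03 -1.3738e+01 -1.2900e-01 -6.2100e-01 -4.3000e-02]
W 13.737544147948457 offset along psu y 0.013944430332024037
```

The grip baseline was loaded, so I'll use the open-hand one: about 7.8 N with Mx about -0.18, which puts the balance point roughly +23 mm toward the terminals. I'll set the supply down, shift and heft again with a clean baseline.

Run:
```python
from h import *
st("now")
off=.023
o=[np.pi,0,P[2]+np.pi/2]
x,y,z=sense()["ee_pos"]
servo_line([x,y,z-.006],v=.02); set_gripper(.085); b=avg(); print("b",b.round(3))
servo_line([x,y,.03],v=.1) 
servo_line([*at(P,0,off),.03],o,v=.1); servo_line([*at(P,0,off),.013],o,v=.1)
b=avg(); print("b",b.round(3))
set_gripper(.05,110); s=st("grip"); x,y,z=s["ee_pos"]
u=np.array([-np.sin(P[2]),np.cos(P[2])])
for h in (.006,.010):
    servo_line([x,y,z+h],v=.03); pause(.3); st(h); d=avg()-b; W=-d[2]
    print("d",d.round(3),"W",W,"offset",u@np.array([d[4],-d[3]])/W)
i=capture("scene"); m=regions_of("scene","psu")[0]
cv2.imwrite("pics/h2.png",cv2.resize(i[160:260,150:350],None,fx=4,fy=4))
```

```text
now 7.29 p [ 0.5734 -0.2253  0.0189] o [3.141 0.    1.673] F [ 0.49 -0.12 -8.2 ] M [-0.168  0.043 -0.014] w 0.0527 g 116.2
b [ 0.123  0.011  0.291 -0.033  0.008  0.008]
b [-0.121 -0.137  0.509  0.009  0.01   0.031]
grip 10.01 p [ 0.5714 -0.2023  0.0138] o [3.141e+00 1.000e-03 1.673e+00] F [-0.46  0.7   5.29] M [ 0.022  0.387 -0.044] w 0.0526 g 117.3
0.006 10.68 p [ 0.5712 -0.2022  0.0194] o [-3.141 -0.     1.673] F [ 0.32  0.41 -7.42] M [ 0.02  -0.049  0.003] w 0.053 g 116.2
d [-0.025  0.16  -8.326  0.037 -0.017 -0.023] W 8.326018835110109 offset -0.004161595660318733
0.01 11.47 p [ 0.5713 -0.2022  0.0237] o [-3.141 -0.     1.673] F [-0.88 -0.32 -7.92] M [ 0.064  0.012 -0.01 ] w 0.0524 g 116.2
d [ 1.300e-02  6.800e-02 -8.368e+00  3.700e-02 -5.000e-03 -2.100e-02] W 8.368259864080057 offset -0.004399176736885642
```

View pics/h2.png

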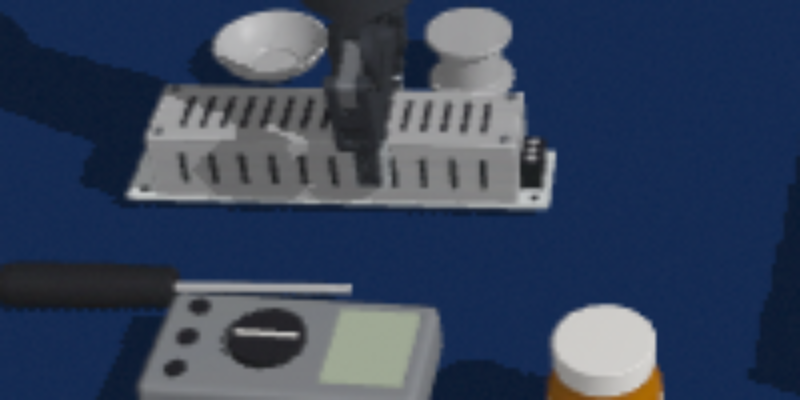

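At both heights the load is a steady 8.3 N and the residual offset is only -4 mm, so it's airborne and level in the picture (supply from (130,195) to (555,205)). Next I'll raise it and carry it across.

Run:
```python
from h import *
o0=[np.pi,0,P[2]+np.pi/2]; o1=[np.pi,0,C[2]+np.pi/2]
x,y,z=sense()["ee_pos"]
servo_line([x,y,.14],o0,v=.1); st("up"); pause(.3)
t=at(C,-.062,.023)
servo_line([*t,.14],o1,v=.14); pause(.3); st("over")
servo_line([*t,.086],o1,v=.08); pause(.5); s=st("hold")
ms=[]
for c in("top","scene"):
    i=capture(c); r=regions_of(c,"psu"); print(c,[(round(d["conf"],2),int(d["mask"].sum()),np.argwhere(d["mask"]).mean(0).round()) for d in r[:3]])
    np.save(f"m_{c}.npy",r[0]["mask"])
    if c=="top": j=i[130:250,130:330]
    else: k=i[130:290,320:540]
cv2.imwrite("pics/hold_top.png",cv2.resize(j,None,fx=4,fy=4)); cv2.imwrite("pics/hold_scene.png",cv2.resize(k,None,fx=3.6,fy=3.6))
```

```text
up 13.09 p [ 0.5706 -0.2021  0.139 ] o [-3.140e+00 -1.000e-03  1.673e+00] F [ 0.81  0.24 -7.3 ] M [-0.065 -0.002 -0.003] w 0.0527 g 116.2
over 17.27 p [0.5537 0.2785 0.14  ] o [ 3.142 -0.     1.521] F [ 0.97  0.32 -7.05] M [ 0.038 -0.031  0.004] w 0.0524 g 116.2
hold 18.6 p [0.5538 0.2786 0.0861] o [ 3.141 -0.     1.521] F [ 0.35 -0.22 -7.66] M [ 0.017 -0.023  0.009] w 0.0525 g 116.2
top [(0.74, 1562, array([207., 238.])), (0.49, 397, array([158., 445.]))]
scene [(0.79, 2859, array([188., 438.]))]
```

View pics/hold_top.png

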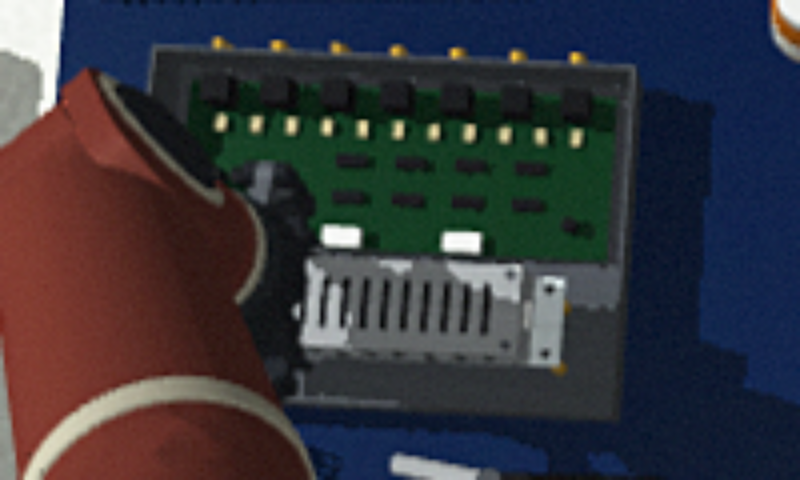

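View pics/hold_scene.png

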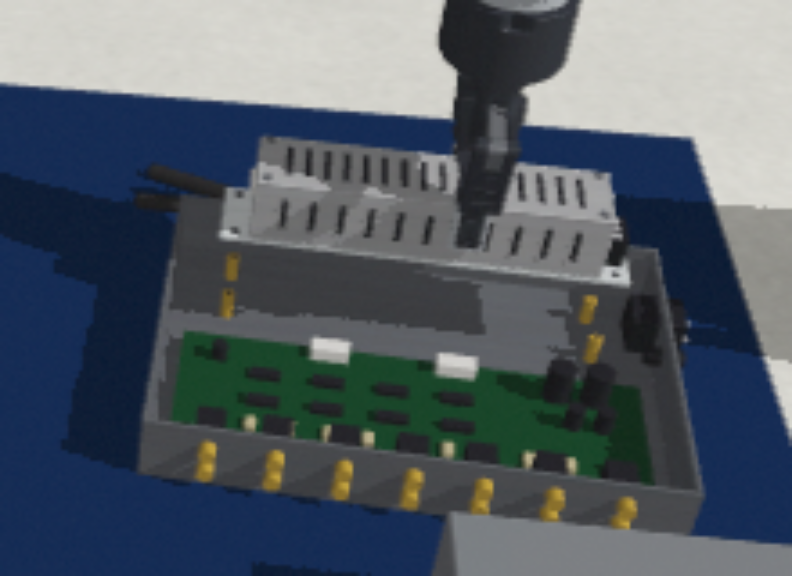

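The terminal end is at the socket, and the supply hangs above the posts. I'll check position and tilt numerically with the flange corners seen in the scene view: (222,238) and (628,284) in the crop, plus the plain flange in the top view: (565,278) and (560,368).

Run:
```python
from h import *
from scipy.optimize import least_squares
ps,pt=camera_params("scene"),camera_params("top")
S=np.array([[222,238],[628,284]])/3.6+[319.5,129.5]; T=np.array([[565,278],[560,368]])/4+[129.5,129.5]
cs=[[.027,-.128,0],[.027,.128,0]]; ct=[[.027,-.128,.003],[-.027,-.128,.003]]
def W(X,s):
    X=np.array(X); X[:,2]+=s[4]*X[:,1]; return world(X,s[:4])
bx,by=at(C,-.062,0); e=[bx,by,C[2],.072,0]
print("resid at expected",(proj(W(cs,e),ps)-S).round(1).tolist(),(proj(W(ct,e),pt)-T).round(1).tolist())
f=lambda s:np.r_[(proj(W(cs,s),ps)-S).ravel(),(proj(W(ct,s),pt)-T).ravel()]
r=least_squares(f,e,x_scale=[.01,.01,.1,.01,.1]); print("expected",np.round(e,4),"fit",r.x.round(4),"resid",r.fun.round(1))
m=np.load("m_scene.npy").astype(float)
r2=min(((np.abs(sil([W(b,[0,0,0,0,t]) for b in PSU],[bx,by,C[2],.072+dz],ps)-m).sum()/m.sum(),t,dz) for t in np.arange(-.1,.11,.02) for dz in(-.008,-.004,0,.004,.008))); print("mask best (err,tilt,dz)",r2)
pause(.3);st("end")
```

```text
resid at expected [[-0.1, 0.7], [0.8, 1.2]] [[-0.3, 0.8], [-0.6, -0.0]]
expected [ 0.5526  0.2556 -0.05    0.072   0.    ] fit [ 0.5494  0.2545 -0.0209  0.0721 -0.0181] resid [-0.2 -0.   0.   0.  -0.3  0.4  0.  -0.4]
mask best (err,tilt,dz) (np.float64(0.17906987908839647), np.float64(1.3877787807814457e-17), 0)
end 19.1 p [0.5537 0.2786 0.086 ] o [-3.142  0.     1.521] F [-0.71  0.21 -8.09] M [ 0.021  0.028 -0.001] w 0.0525 g 116.2
```

```bash
python3 -c "
from cell import *
print(close_job())"
```

```text
the job is handed in; nothing more can be done
None
```

The job is handed in at about 19 s on the clock, with the arm still holding the supply level about 5 cm above its posts, terminals at the mains-socket end. The grip is about 4 mm from the balance point I felt, roughly 19 mm from the middle toward the terminals, and the last camera check put the flange corners within about 1 pixel of target; the verdict was not shown.

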